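# Hang the slim hooked caddy between its neighbours on the shelf board

### The job

Take the slim round aluminium caddy by its upright grip and hang it by its hook over the top edge of the oak shelf's back board, in the gap between the white soap dish and the ceramic cup that already hang there. It should hang straight, on the same side of the board as they do, and neither neighbour may be knocked off or pushed aside.

Things in the scene. Friction and masses are not known exactly. Their poses are not given: they have to be found in the camera images.
- caddy_mid (a point): Slim caddy, 163 mm high: beaker 44 mm wide, 70 mm high, strap hook on its -x side, grey grip on top. Point on the beaker's axis 82 mm above its base; z up, x from hook to beaker. From here in mm: hook mouth x -49 to -23 (strap face at -23), underside of its bridge z 18, tip down to z -4, hook 20 wide; grip 14 (x) by 22 (y), z 21 to 81, centre x -21.5. The 100 mm wide boxy caddy is another.
- shelf: Fixed oak shelf: slab 15 mm thick (x to 120 mm) with an upright back board 10 mm thick (faces at x = -5 and +5 mm), 360 mm long (y), flat top edge 135 mm above the counter. Origin at counter height under the middle of the board; x points level from the board over the slab, to the side where the neighbours hang; y along the board; z up.
- soap_dish: White rectangular dish, 50 mm wide (y), 42 deep, 34 high, hanging loose by a steel strap hook on the board's +x side; the hook rises 3 mm above the board. Origin at the centre of its underside, 60 mm above the counter; axes as the shelf's.
- cup: Round white ceramic cup, 50 mm in diameter, 55 high, hanging loose in the same way beyond the gap; hook 3 mm above the board. Origin at the centre of its underside, 50 mm above the counter; axes as the shelf's. The gap between dish and cup is 72 to 94 mm wide.
Mind the look-alikes: they are no part of the job. Leave any yellow look-alike of the part that bears caddy_mid alone.

How it is judged:
By the outcome, as a careful person would: the job done as asked, in the order asked, and still so for the second after the job is handed in, with the robot touching nothing.
It also fails if it takes over 42 s, if anything falls off the work surface, if the arm or the gripper's body presses on something with over 40 N, if the wrist force passes 120 N, or if a joint passes its speed limit or range.

### The arm

A 6-joint arm with a two-finger parallel gripper is mounted at the origin on the work surface. World frame = base frame: x ahead of the robot, y to its left, z up, the work surface at z = 0. Lengths are in mm, angles in rad, forces in N, time in s.
With the tool pointing down it reaches from about 275 to 825 mm from the base axis. Payload 5.2 kg.
Tool frame: the origin (TCP) lies at the very end of the fingers, on their centre line; the grasp point (between the pads) lies 19 mm behind it; z points along the fingers, y is the line along which they close (so a half turn about z gives the same grasp; the last joint's range is limited). The gripper opens to 93 mm and grips with 3 to 60 N. Pads are 15 mm wide; open, the fingers measure 128 mm over their backs; the gripper's body (75 mm by 188 mm) begins 65 mm behind the grasp point.
Start: joints at [0.921, 0.259, 1.535, -0, 1.348, -0.203], TCP at [237.625, 496.024, 218.653] pointing down, gripper open.
Joint ranges: [-3.14, 3.14], [-0.91, 2.08], [0.19, 2.58], [-1.22, 4.36], [0.22, 2.71], [-3.12, 3.12]. Speed limits (rad/s): [2.57, 2.57, 3.14, 3.14, 3.14, 3.14].

### API

Orientations are given as [roll, pitch, yaw] about the fixed x, y, z axes, in that order (R = Rz(yaw) Ry(pitch) Rx(roll)).
In Python, from bench import robot gives the robot as it stands. The module is installed in compiled form; this text tells all that it offers. Calls block until the motion is done:
- robot.move_ptp(position, orientation): joint-space move of the TCP to a pose.
- robot.move_linear(position, ori=None, speed=150, f_stop=None): straight line of the TCP; ori=None keeps the orientation; speed is the mean speed in mm/s. With f_stop (N) it stops when the force on the tool has changed by that much, and returns True; else False.
- robot.move_j(angles): joint-space move.
- robot.move_gripper(opening): opening from 0.0 (shut) to 1.0 (fully open); the grip force is fixed at half the most; returns when the fingers have stopped.
- robot.sleep(seconds).
- robot.inverse_kinematics(position, orientation): joint angles nearest the present ones, or None.
- robot.get_image(name): name is "scene" or "top" or "wrist"; returns a dict with "img" (480x640x3 uint8, blue, green, red), "fovy" (degrees; the focal length in pixels is half the picture's height over the tangent of half this angle, whatever the lens; pixels are square), "cx", "cy" (the principal point, pixels), "k1" (the pictures are not rectified: a ray, as slopes to the right and down, at radius r is drawn at 1 + k1 r^2 times it, then the intrinsics apply), "eye" and "orientation" of the camera in the world. Camera axes: x right, y down, z forward; pixel columns grow to the right and rows downward; lengths in mm; the calibration is good to about 2 mm. A picture is of the moment at which its call begins. There is no depth.
A pose or a line that the arm cannot do raises robot.MotionError and nothing moves.
- robot.hand_in(): hands the job in; it is judged then, once.
Readings, each from a call of its own:
- robot.current_t(): time.
- robot.current_qpos(): joint angles.
- robot.current_joint_vel(): joint speeds.
- robot.current_joint_efforts(): joint torques, N m.
- robot.current_tcp_pos(): TCP position.
- robot.current_eef_rot(): TCP orientation.
- robot.current_contact_force(): force on the tool from outside, world axes, zero at the start.
- robot.current_ft_torque(): the same for the moment, N m.
- robot.current_gripper_width(): opening from 0.0 (shut) to 1.0 (fully open).
- robot.current_finger_force(): force on a finger pad.
Only numpy, scipy, OpenCV 4.12 (cv2) and the standard library are available. Lean on these libraries where they do the work, as an engineer would, in place of code of your own. Each camera call takes 0.05 s, during which the arm holds its last target. There are 200 camera calls.

## Working session

There is one attempt and no reset: what is moved stays moved. The work goes in short steps, each a Python script; the robot and the scene stay as the last script left them, time stands still between calls to the robot, and variables do not carry over. Pictures are saved under pics/ and viewed, at most 10 in all, crops included, and the job is handed in when it is done.

```bash
mkdir -p pics; cat > h.py <<'E'
import numpy as np, cv2, json
from scipy.spatial.transform import Rotation as R
from bench import robot
def snap(n,f):
    d=robot.get_image(n); cv2.imwrite(f'pics/{f}.png',d['img'])
    np.save(f'pics/{f}.npy',np.array([{k:v for k,v in d.items() if k!='img'}],dtype=object)); return d
def meta(f): return np.load(f'pics/{f}.npy',allow_pickle=True)[0]
def rot(o):
    o=np.array(o,float)
    return o if o.shape==(3,3) else (R.from_euler('xyz',o).as_matrix() if o.size==3 else R.from_quat(o).as_matrix())
def ray(d,u,v):
    f=240/np.tan(np.radians(d['fovy'])/2)
    p=np.array([(u-d['cx'])/f,(v-d['cy'])/f]); q=p.copy()
    for _ in range(30): q=p/(1+d['k1']*(q@q))
    return np.array(d['eye'],float),rot(d['orientation'])@np.array([q[0],q[1],1])
def atz(d,u,v,z):
    e,r=ray(d,u,v); return e+r*(z-e[2])/r[2]
def proj(d,P):
    f=240/np.tan(np.radians(d['fovy'])/2)
    c=rot(d['orientation']).T@(np.array(P,float)-np.array(d['eye'],float)); q=c[:2]/c[2]
    q=q*(1+d['k1']*(q@q)); return np.array([d['cx'],d['cy']])+f*q
E
python3 - <<'E'
from h import *
for n in('scene','top','wrist'):
    snap(n,n+'0'); print(n,meta(n+'0'))
print(robot.current_t(),robot.current_eef_rot())
E
```

```text
scene {'fovy': 51.56253134097168, 'cx': 311.4041952240785, 'cy': 245.6641870271715, 'k1': -0.04723917776434377, 'eye': array([1084.78496795, -599.85685935,  705.43597215]), 'orientation': array([-2.24793916,  0.0124696 ,  0.74199215])}
top {'fovy': 44.63600244537127, 'cx': 324.7487626776858, 'cy': 237.9499545004576, 'k1': -0.14566550799846056, 'eye': array([ 452.45952948,   -4.41617028, 1060.92399882]), 'orientation': array([-3.07185056, -0.01006451, -1.54601152])}
wrist {'fovy': 59.58699047045586, 'cx': 321.6077703436419, 'cy': 244.70901240730066, 'k1': -0.052827267344511555, 'eye': array([170.03380645, 529.1141537 , 383.82393993]), 'orientation': array([2.87193199e+00, 2.82018323e-03, 1.12404668e+00])}
0.15 [-3.14022576e+00 -2.86122388e-04  2.69476766e+00]
```

View pics/top0.png

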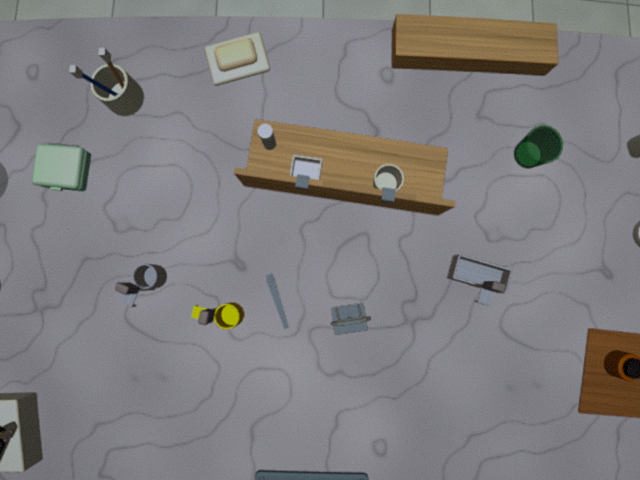

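View pics/scene0.png

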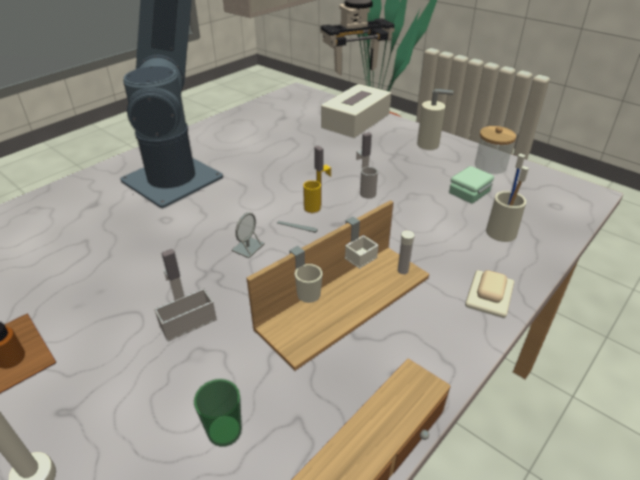

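```bash
python3 - <<'E'
import cv2,numpy as np
t=cv2.imread('pics/top0.png');s=cv2.imread('pics/scene0.png')
a=cv2.resize(t[245:325,95:175],(400,400),interpolation=2)
b=cv2.resize(s[120:210,340:400],(266,400),interpolation=2)
c=cv2.resize(t[110:220,228:460],(800,379)) ;
im=np.zeros((400,670,3),np.uint8);im[:,:400]=a;im[:,402:668]=b
cv2.imwrite('pics/c1.png',im);cv2.imwrite('pics/c2.png',c)
E
```

```text
(no output)
```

View pics/c1.png

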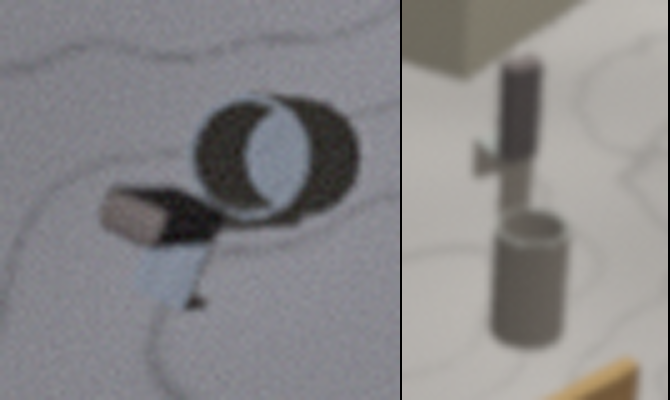

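View pics/c2.png

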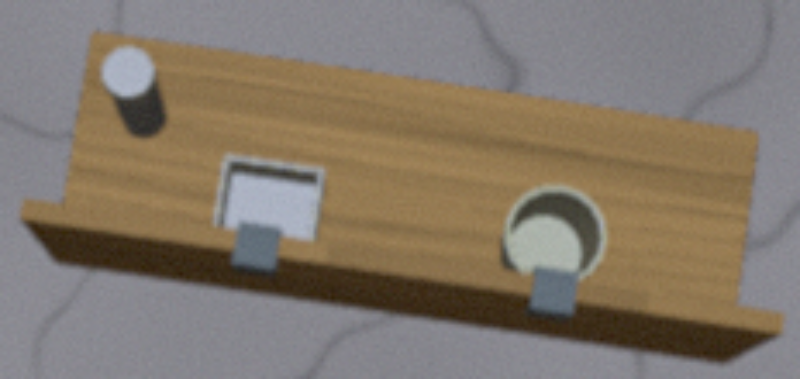

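```bash
python3 - <<'E'
from h import *
d=meta('top0')
c1=lambda u,v,z:atz(d,95+(u+.5)/5-.5,245+(v+.5)/5-.5,z)
s=800/232
c2=lambda u,v,z:atz(d,228+(u+.5)/s-.5,110+(v+.5)/s-.5,z)
b=c1(252,157,70);g=c1(136,217,163)
print('beaker',b,'grip',g,'dist',np.linalg.norm((b-g)[:2]),'yaw',np.arctan2(*(b-g)[1::-1]))
gc=[c1(*p,163)[:2] for p in((112,190),(168,208),(160,245),(102,226))]
print('gripcorners',gc,'sides',[np.linalg.norm(gc[i]-gc[(i+1)%4]) for i in range(4)],
 'long dir',np.arctan2(*((gc[0]-gc[1])+(gc[3]-gc[2]))[::-1]))
L=c2(23,210,135);Rr=c2(781,324,135);print('board',L,Rr,np.linalg.norm(L-Rr))
y=(L-Rr)[:2]/np.linalg.norm((L-Rr)[:2]);x=np.array([y[1],-y[0]]);o=(L+Rr)[:2]/2
print('o',o,'x',x,'yaw',np.arctan2(x[1],x[0]))
for n,p in dict(dtl=(226,155,94),dtr=(325,170,94),dbr=(319,240,94),dbl=(217,225,94),cup=(556,236,105),cl=(506,232,105),cr=(606,240,105),dh=(257,247,138),ch=(554,290,138),slabTL=(92,32,15),slabTR=(757,131,15)).items():
  q=c2(*p)[:2]-o;print(n,q@x,q@y)
E
```

```text
beaker [448.81381064 293.2441667   70.        ] grip [429.35579211 301.66837444 163.        ] dist 21.20334315996938 yaw -0.40857893329336864
gripcorners [array([437.48309411, 309.74071256]), array([432.4924498 , 291.50295329]), array([420.93404197, 293.61964086]), array([426.18666117, 312.51425917])] sides [np.float64(18.908262576220036), np.float64(11.750623724491767), np.float64(19.611134835209434), np.float64(11.631936982288236)] long dir 1.3016326128899989
board [622.19369058 135.83803102 135.        ] [ 578.08965149 -219.05413012  135.        ] 357.62216416583425
o [600.14167104 -41.60804955] x [ 0.99236624 -0.1233258 ] yaw -0.123640573584053
dtl 48.01802080681963 92.23692444806981
dtr 47.839379922907334 43.45008884084339
dbr 13.275126435050652 41.205840123788526
dbl 13.207913108115395 91.2489530756642
cup 30.548600232992104 -71.40809412124385
cl 28.79623513990239 -47.29271073104906
cr 32.32540017710373 -95.58219139111316
dh -1.719920564191235 68.05710411365126
ch -0.9432750503168434 -70.85804242233374
slabTL 119.73637933927246 179.04108285738363
slabTR 120.42454063298732 -178.57401110139028
```

```bash
python3 - <<'E'
from h import *
y=np.pi/2-.34
robot.move_ptp([429,301,230],[np.pi,0,y])
d=snap('wrist','w1'); print(robot.current_t(),robot.current_tcp_pos(),robot.current_qpos(),proj(d,[429.4,301.7,163]),proj(d,[449,293,70]))
cv2.imwrite('pics/w1b.png',cv2.resize(d['img'],(800,600),interpolation=2))
E
```

```text
1.2583 [428.32782305 301.79859042 229.9110835 ] [4.00382276e-01 2.04263746e-01 1.57792302e+00 5.03046306e-04
 1.35969214e+00 7.37793238e-01] [324.98609603 260.7498265 ] [350.87401382 227.34781849]
```

View pics/w1b.png

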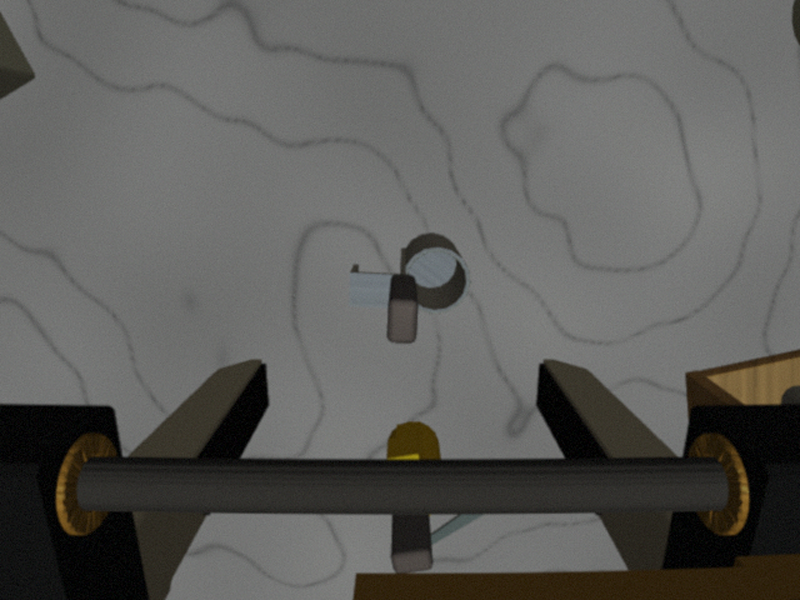

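```bash
python3 - <<'E'
from h import *
d=meta('w1'); c=lambda u,v,z:atz(d,(u+.5)/1.25-.5,(v+.5)/1.25-.5,z)
print('rim',c(431,272,70),'grip',c(403,329,163),'ghilo',c(389,329,163),c(417,329,163))
print('bridge edge',c(352,272,101),c(388,274,101),c(350,303,101),c(388,305,101))
im=cv2.imread('pics/w1.png')[170:300,260:400]
cv2.imwrite('pics/w1c.png',cv2.resize(im,None,fx=5,fy=4.6,interpolation=2)[:600])
print(d)
E
```

```text
rim [446.89982519 302.22739134  70.        ] grip [427.44721169 300.86185191 163.        ] ghilo [421.28177049 303.02938605 163.        ] [433.61245388 298.69348588 163.        ]
bridge edge [404.63380197 323.94587894 101.        ] [423.72994279 315.98016195 101.        ] [396.97882852 307.0973891  101.        ] [417.4811666  298.60549601 101.        ]
{'fovy': 59.58699047045586, 'cx': 321.6077703436419, 'cy': 244.70901240730066, 'k1': -0.052827267344511555, 'eye': array([452.16545055, 372.36721213, 395.81208505]), 'orientation': array([ 2.87124182e+00,  1.19171973e-05, -3.38126495e-01])}
```

View pics/w1c.png

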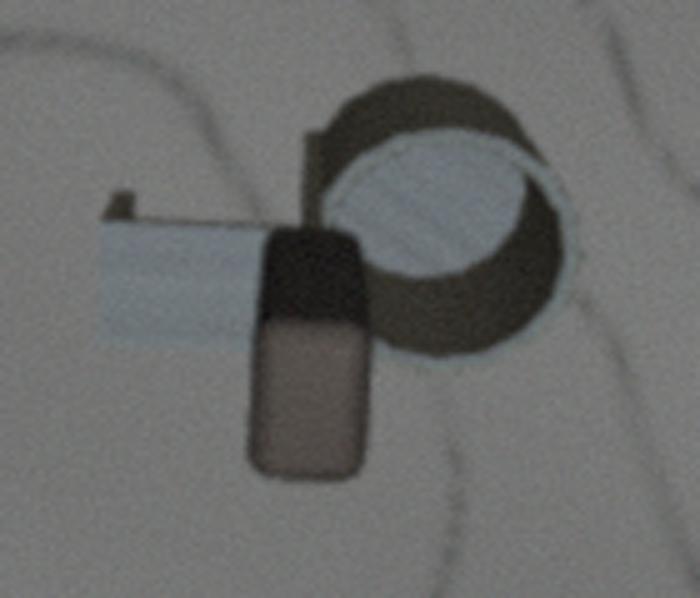

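```bash
python3 - <<'E'
from h import *
d=meta('w1'); c=lambda u,v,z:atz(d,260+(u+.5)/5-.5,170+(v+.5)/4.6-.5,z)[:2]
a=lambda v:np.arctan2(v[1],v[0])
r=c(449,247,70);g=c(309,400,163);print('rim',r,'grip',g,np.linalg.norm(r-g),a(r-g))
e=c(262,228,102)-c(103,222,102);f=c(255,348,102)-c(100,343,102);print('bridge',a(e),a(f))
print('bridge mid',(c(103,222,102)+c(100,343,102))/2, 'end dir',a(c(103,222,102)-c(100,343,102))-np.pi/2)
l=c(252,450,163);m=c(258,340,163);n=c(366,450,163);o=c(371,340,163);print('grip',a(m-l)-np.pi/2,a(o-n)-np.pi/2,np.linalg.norm(n-l))
E
```

```text
rim [448.93096977 296.52304559] grip [428.27534736 304.79846838] 22.251682174472037 -0.3810560703073409
bridge -0.38037706553589473 -0.3744988554623576
bridge mid [400.13878652 315.11934684] end dir -0.38654544217120934
grip -0.39316800086452486 -0.3706050687609028 13.343662404369752
```

```bash
python3 - <<'E'
from h import *
y=np.pi/2-.38; o=[np.pi,0,y]
robot.move_ptp([428.8,303.3,200],o)
print(robot.move_linear([428.8,303.3,121],o,speed=100,f_stop=15))
robot.move_gripper(0.0)
print(robot.current_t(),robot.current_gripper_width()*93,robot.current_finger_force(),robot.current_tcp_pos())
if robot.current_gripper_width()*93>8:
    p=robot.current_tcp_pos()
    robot.move_linear([p[0],p[1],180],speed=80)
    robot.move_linear([p[0],p[1],290],speed=200)
    yaw=-.1236; X=np.array([np.cos(yaw),np.sin(yaw)]);Y=np.array([-X[1],X[0]]);O=np.array([600.14,-41.6])
    q=O+14*X-2*Y
    robot.move_ptp([*q,290],[np.pi,0,np.pi/2+yaw])
    robot.sleep(.3)
    print(robot.current_t(),robot.current_tcp_pos(),q,robot.current_contact_force(),robot.current_gripper_width()*93)
    a=snap('scene','s2');b=snap('top','t2');c=snap('wrist','w2')
    im=np.zeros((600,800,3),np.uint8)
    im[:320,:400]=cv2.resize(a['img'][60:380,180:580],(400,320));im[:320,400:]=cv2.resize(b['img'][70:270,215:465],(400,320))
    im[320:,:373]=cv2.resize(c['img'],(373,280))
    cv2.imwrite('pics/m2.png',im)
E
```

```text
False
3.65 14.018040157016118 29.99372810125351 [428.80906258 303.26738365 120.98839559]
7.0083 [613.76113592 -44.41027862 290.24712052] [613.78662628 -45.31073997] [ 0.36083907 -0.61021901 -1.73186124] 13.77581347122461
```

View pics/m2.png

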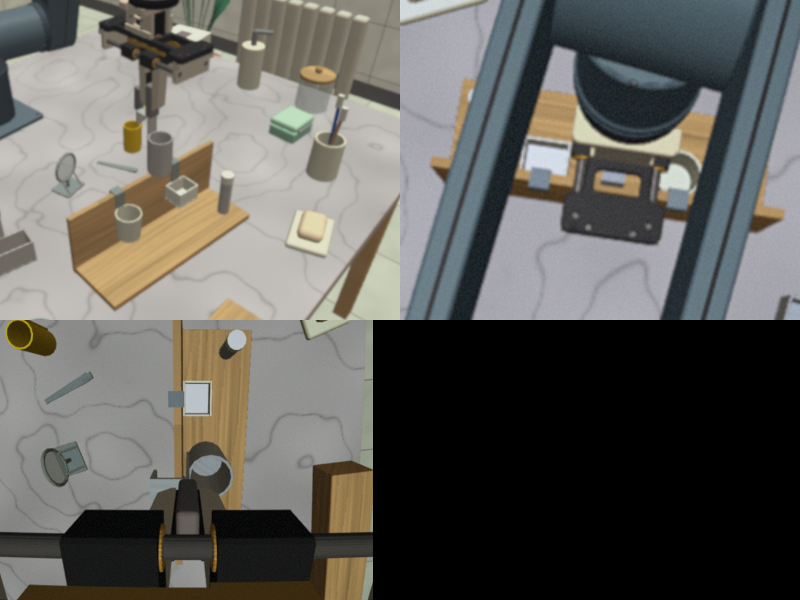

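```bash
python3 - <<'E'
from h import *
robot.move_linear([613.79,-45.31,215],[np.pi,0,np.pi/2-.1236],speed=120,f_stop=10)
robot.sleep(.2);c=snap('wrist','w3');print(robot.current_t(),robot.current_tcp_pos())
cv2.imwrite('pics/w3c.png',cv2.resize(c['img'][0:300,200:480],(560,600),interpolation=2))
yaw=-.1236; X=np.array([np.cos(yaw),np.sin(yaw)]);Y=np.array([-X[1],X[0]]);O=np.array([600.14,-41.6])
for x,y in((-5,30),(5,30),(-5,100),(5,100)):print(x,y,(proj(c,[*(O+x*X+y*Y),135])-[200,0])*2)
E
```

```text
8.1833 [614.21222741 -45.40622588 215.91572108]
-5 30 [180.47892105 406.6870859 ]
5 30 [214.06107731 406.65691445]
-5 100 [175.93951211 157.70351131]
5 100 [211.95862693 157.6242029 ]
```

View pics/w3c.png

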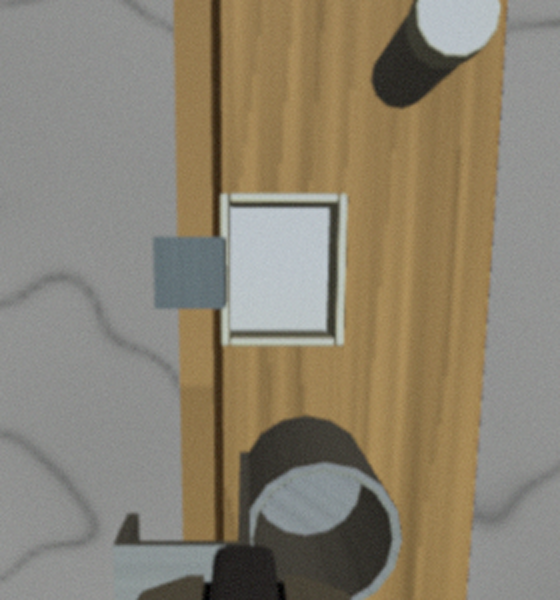

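```bash
cat >> h.py <<'E'
yaw=-.1236; X=np.array([np.cos(yaw),np.sin(yaw)]);Y=np.array([-X[1],X[0]]);O=np.array([600.14,-41.6])
def pose(x,z): return [*(O+x*X-2*Y),z]
def sh():
    p=robot.current_tcp_pos();q=p[:2]-O;return round(q@X,2),round(q@Y,2),round(p[2],2)
E
python3 - <<'E'
from h import *
print(robot.move_linear(pose(14,160),speed=60,f_stop=6),sh())
robot.sleep(.2)
print(robot.move_linear(pose(4.5,160),speed=15,f_stop=3),sh(),robot.current_contact_force())
x=sh()[0]+.7
print(robot.move_linear(pose(x,153),speed=15,f_stop=4),sh(),robot.current_contact_force(),robot.current_t())
c=snap('wrist','w4');a=snap('scene','s4')
im=np.zeros((600,800,3),np.uint8)
im[:,:400]=cv2.resize(c['img'][100:400,220:420],(400,600));im[:,400:]=cv2.resize(a['img'][180:330,300:400],(400,600));cv2.imwrite('pics/m4.png',im)
E
```

```text
False (np.float64(14.35), np.float64(-2.02), np.float64(160.49))
True (np.float64(7.16), np.float64(-1.96), np.float64(159.58)) [ 2.27599634 -0.87144528 -0.75153184]
True (np.float64(7.42), np.float64(-1.98), np.float64(155.97)) [-0.42898868  0.02656076  3.75272984] 10.25
```

View pics/m4.png

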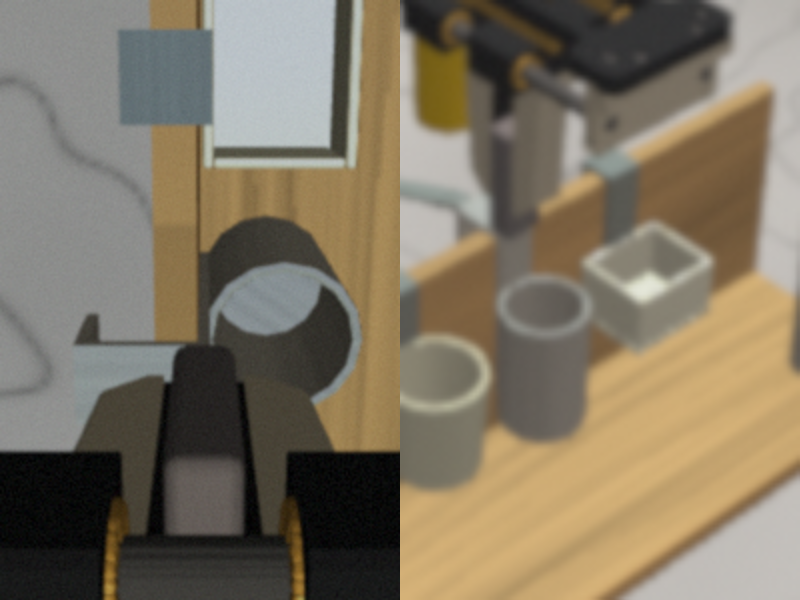

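The strap is flush with the board, the bridge is seated at the expected height, and both neighbours are clear. I'm releasing now.

```bash
python3 - <<'E'
from h import *
robot.move_gripper(0.35); robot.sleep(.2)
x=sh()[0]
robot.move_linear(pose(x,240),speed=60,f_stop=8)
robot.move_linear(pose(x-120,330),speed=200)
robot.sleep(.5);print(robot.current_t(),robot.current_contact_force(),sh())
b=snap('top','t5');a=snap('scene','s5')
im=np.zeros((600,800,3),np.uint8)
im[:,:400]=cv2.resize(a['img'][180:330,300:400],(400,600));im[:320,400:]=cv2.resize(b['img'][70:270,215:465],(400,320));cv2.imwrite('pics/m5.png',im)
E
```

```text
14.0583 [ 0.15722148 -0.5696332  -1.07719214] (np.float64(-112.53), np.float64(-2.0), np.float64(329.76))
```

View pics/m5.png

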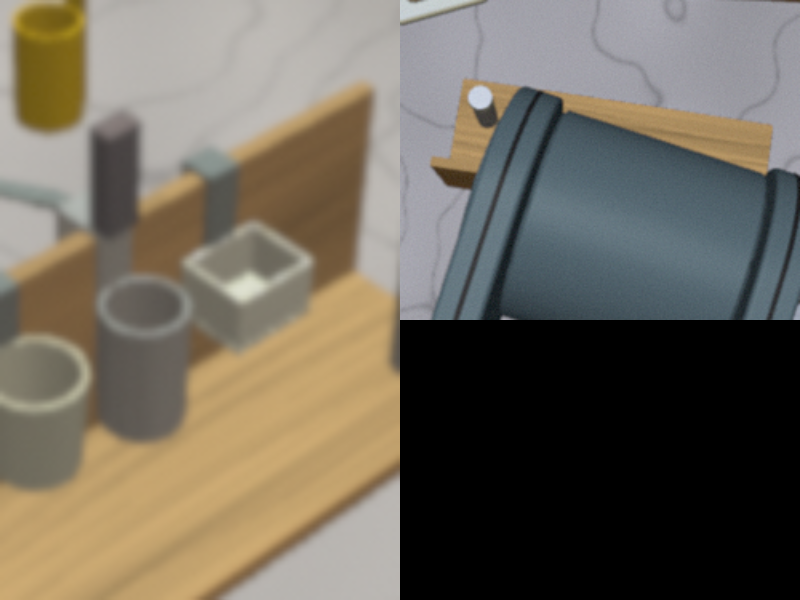

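The caddy hangs upright and straight in the gap, and the dish and cup are undisturbed.

```bash
python3 -c "
from h import *
print(robot.hand_in())"
```

```text
the job is handed in; nothing more can be done
None
```

The slim aluminium caddy now hangs straight over the oak back board between the soap dish and the cup, on their side; the last scene picture shows neither neighbour moved, and I handed the job in at about 14 s of the 42 s allowed.

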